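# Clamp the housing and draw its plug gauge half out

## Task

Clamp the bored housing down on its fixture by pressing the red toggle-clamp handle down until it snaps over and stays, then take the plug gauge standing in the bore and draw it straight up, without wrenching it sideways, until the ring of marking blue on it has come clear of the bore, about 25 mm up, with its lower part still in the bore. Finish while holding the gauge steady at that height so that I can read the blue; do not let it go or take it out, and leave the housing in its place and the other things on the bench alone.

Things in the scene. Friction and masses are not known exactly. Their poses are not given: they have to be found in the camera images.
- fixture: Aluminium inspection plate 295 x 110 x 12 mm, fixed to the bench. Origin on its underside (bench height); +x runs along the plate from the clamp to the housing, z up; it spans x -145 to +150 mm, y -55 to +55 mm. The clamp stands on its -x part. The clamp bar slopes up 45 degrees while open (about 115 mm above the bench at its end) and comes down on the housing's foot at x = 32 mm.
- handle_pin (a point): Centre of the level pin on which the red handle turns, 56 mm above the bench, 72 mm to the fixture's -x side of its origin; axes as the fixture's. The handle points from it towards -x, and its tip comes down.
- clamp_handle (a joint): Toggle-clamp handle, rad: 0 = open (handle 45 degrees above level), 0.75 = shut (2 degrees above level, on its stop). Takes 7 N on the grip at first, up to 14 N midway, then none near 0.67 rad: left below that it springs open again, beyond it it snaps on to 0.75 by itself and stays. The clamp bar is linked to it.
- handle_pad (a point): Middle of the upper face of the handle's red grip, 85 mm along from the handle's pin, moving with the handle (about 121 mm above the bench open, 66 mm shut). Axes: -x along the handle to its tip, z square out of the upper face. The grip is 19 mm wide, 15 mm thick and reaches from 40 to 116 mm from the pin.
- housing: Dark cast-iron bearing housing, 60 mm cube, with a 14 mm thick foot on two sides (30 mm long towards the clamp, 20 mm the other way), lying loose on the plate between locating pins, 1.2 kg. Origin: centre of the underside, on the bore's axis; z up.
- bore_mouth (a point): Centre of the bore's mouth on the housing's top, 72 mm above the bench. The upright bore is 26 mm wide and 50 mm deep, blind, with 1 mm chamfer.
- gauge: Plug gauge, 0.2 to 0.45 kg, standing on the bottom of the bore, free to turn and slide. Origin: centre of its lower end; z along it, up. Steel part 25 mm in diameter, 56 mm long, 6 mm showing; its blue ring, 28 to 46 mm above the lower end, is hidden at first. Six-sided aluminium handle from 62 to 142 mm, 18 mm across flats; one pair of flats is square to the x axis, the others 60 degrees on.
- spare_housing: Second such housing without gauge, standing on the bench; leave alone.
- steel_rule: Steel rule, 300 x 26 x 2 mm, lying flat; leave alone.
- flat_file: Flat file with wooden handle, 305 mm long, lying flat; leave alone.
- blue_tin: Small tin of marking blue, 48 mm in diameter and 50 mm high; leave alone.
- try_square: Engineer's square, 115 x 75 mm, lying flat; leave alone.
- bar_offcut: Offcut of square steel bar, 95 x 32 x 32 mm; leave alone.
There are look-alikes about, which are no part of the job. Leave any black or brown look-alike of the gauge alone. Leave any purple look-alike of the housing alone.

How it is judged:
By the outcome, as a careful person would: the job done as asked, in the order asked, and still so for the second after the job is handed in, while the arm keeps its last pose, push and grip.
It also fails if it takes over 42 s, if anything falls off the work surface, if the arm or the gripper's body presses on something with over 40 N, if the wrist force passes 120 N, or if a joint passes its speed limit or range.

## Robot

A 7-joint arm with a two-finger parallel gripper is mounted at the origin on the work surface. World frame = base frame: x ahead of the robot, y to its left, z up, the work surface at z = 0. Lengths are in m, angles in rad, forces in N, time in s.
With the tool pointing down it reaches from about 0.425 to 1.025 m from the base axis. Payload 9.4 kg.
Tool frame: the origin (TCP) lies on the centre line of the jaws, within the pads' length; the fingertips stand 8 mm ahead of it and the grasp point (between the pads) lies 11 mm behind it; z points along the fingers, x is the direction in which the jaws open and shut, and the axes are right-handed (so a half turn about z gives the same grasp; the last joint's range is limited). The gripper opens to 85 mm and grips with 20 to 120 N. Pads are 22 mm wide; open, the fingers measure 114 mm over their backs; the gripper's body (76 mm by 85 mm) begins 54 mm behind the grasp point. The pads swing forward as they close: fully open they stand 13 mm farther back than shut.
Start: joints at [1.139, 0.599, -0.003, 1.599, 0.002, 0.943, -0.08], TCP at [0.252, -0.68, 0.239] pointing down, gripper open.
Joint ranges: [-2.57, 2.57], [-0.35, 1.97], [-1.29, 1.29], [0.11, 2.56], [-1.05, 4.19], [0.11, 1.86], [-2.63, 2.63]. Speed limits (rad/s): [2.22, 2.22, 3.01, 3.01, 3.14, 3.14, 3.14].

## Interface

Orientations are given as a unit quaternion [w, x, y, z].
In Python, from bench import robot gives the robot as it stands.
- The arm moves only by the tool carry_out, never from a script. Its argument "increments" is a list of rows, each an object of numbers: "dx", "dy", "dz": the shift along the tool's x, y, z in mm; "twist": the turn about the tool's z in rad; "gripper": the finger opening in mm, from 0 to 85.4. In form: [{"dx": .., "dy": .., "dz": .., "twist": .., "gripper": ..}, ...]. A call has 1 to 10 rows; each row is the pose to reach, as a shift and turn from the pose commanded when the call began, along the tool's axes at that moment; what a row does not reach only later rows make up. A row lasts 1/10 s, in which the tool goes at most 50 mm and 8.59 degrees, less where a joint would pass 70% of its speed; a pose out of reach is approached as far as the arm can. A call with a gripper value outside its range is refused whole. The fingers move at their own pace and stop on an object; the grip force is fixed at half the most. Time passes only in rows, so rows that repeat a pose let the fingers close. It gives the time, the measured TCP pose, the force and the opening at its end, in the units of the state.
- robot.read_state(): the state, without advancing time (a new reading comes with each control period).
- robot.grab_frame(name): name is "scene" or "top"; returns (picture, depth): 400x640x3 uint8, red, green, blue; 400x640 float32, m along the optical axis (not along the pixel's ray), 0 where there is no reading.
- robot.camera_info(name): a dict with "vfov" (degrees; the focal length in pixels is half the picture's height over the tangent of half this angle, whatever the lens; pixels are square), "cx", "cy" (the principal point, pixels), "position" and "orientation" of the camera in the world. Camera axes: x right, y down, z forward; pixel columns grow to the right and rows downward; lengths in m; the calibration is good to about 2 mm. A picture is of the moment at which its call begins. camera_info takes no time and is no camera call.
- robot.sign_off(): hands the job in, once; it reports no verdict.
The state is a dict: "time_s": time; "joints": joint angles; "dq": joint speeds; "effort": joint torques, N m; "eef_pos": TCP position; "orientation": TCP orientation; "wrist_force": force on the tool from outside, world axes, zero at the start; "ft_torque": the same for the moment, N m; "gripper_width": finger opening in m.
Only numpy, scipy, OpenCV 4.12 (cv2) and the standard library are available. Lean on these libraries where they do the work, as an engineer would, in place of code of your own. Each camera call takes 0.05 s, during which the arm holds its last target.

## Working session

There is one attempt and no reset: what is moved stays moved. The work goes in short steps, Python scripts to look and compute and a tool call to move; the robot and the scene stay as the last step left them, time stands still between calls to the robot, and variables do not carry over. Pictures are saved under pics/ and viewed, and the job is handed in when it is done.

Besides the shell and the picture viewer there is one more tool, called by a JSON object that holds its "name" and its "arguments". carry_out: Moves the arm, as the interface text tells. Its arguments: {"type":"object","properties":{"increments":{"type":"array","items":{"type":"object","properties":{"dx":{"type":"number"},"dy":{"type":"number"},"dz":{"type":"number"},"twist":{"type":"number"},"gripper":{"type":"number"}}}}},"required":["increments"]}

```bash
mkdir -p pics; cat > h.py <<'E'
import numpy as np,cv2
from bench import robot
from scipy.spatial.transform import Rotation as R
def q(o): return R.from_quat([o[1],o[2],o[3],o[0]])
def grab(n,fn):
    im,d=robot.grab_frame(n); cv2.imwrite(f'pics/{fn}.png',im[:,:,::-1]); np.savez(f'pics/{fn}.npz',im=im,d=d); return im,d
def cloud(n,d):
    c=robot.camera_info(n); f=200/np.tan(np.radians(c['vfov'])/2)
    v,u=np.mgrid[:400,:640]
    P=np.stack([(u-c['cx'])/f*d,(v-c['cy'])/f*d,d],-1)
    return q(c['orientation']).apply(P.reshape(-1,3)).reshape(400,640,3)+np.array(c['position'])
def proj(n,p):
    c=robot.camera_info(n); f=200/np.tan(np.radians(c['vfov'])/2)
    x=q(c['orientation']).inv().apply(np.array(p)-c['position']); return x[0]/x[2]*f+c['cx'],x[1]/x[2]*f+c['cy']
E
python3 - <<'E'
from h import *
for n in('scene','top'): grab(n,n+'0'); print(robot.camera_info(n))
print(robot.read_state())
E
```

```text
{'vfov': 50.33593866525004, 'cx': 323.5578679636027, 'cy': 196.29705490331338, 'position': array([ 1.02797266, -0.72113433,  0.68759299]), 'orientation': array([-0.44184073,  0.84439502,  0.26569542, -0.14553268])}
{'vfov': 54.39641483514384, 'cx': 318.7639912984573, 'cy': 201.56559888463664, 'position': array([ 0.33913589, -0.03591155,  1.03634037]), 'orientation': array([ 0.069373  , -0.69809104,  0.70883405, -0.07355668])}
{'time_s': 0.1, 'joints': array([ 1.13930084,  0.60005995, -0.00254247,  1.60005308,  0.00179583,
        0.94287417, -0.07978548]), 'dq': array([-0.00023976, -0.00103636, -0.00010758, -0.00198734,  0.00063303,
        0.00262656, -0.00045664]), 'effort': array([ 5.46622279e-03, -7.77983952e+01,  1.57019947e+00, -2.58622330e+01,
        1.26178132e-02,  5.54713086e-03,  2.85585418e-05]), 'eef_pos': array([ 0.25171356, -0.67946982,  0.23849145]), 'orientation': array([-3.43882074e-04,  8.20811615e-01, -5.71198572e-01, -6.05337734e-04]), 'wrist_force': array([ 0.0790227 , -0.10487187, -0.35663258]), 'ft_torque': array([-0.05006294,  0.02096398, -0.004789  ]), 'gripper_width': 0.08516673483049204}
```

View pics/scene0.png

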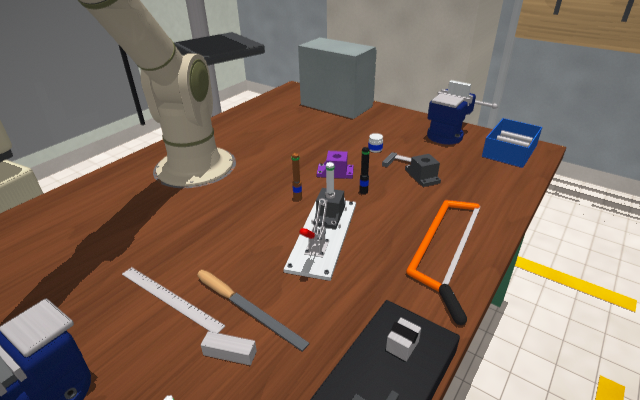

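View pics/top0.png

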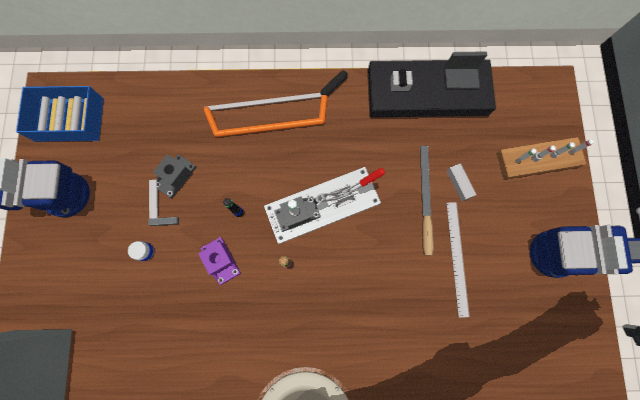

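The top view shows the plate at about (322,205), the gauge at (293,208) and the red grip at (372,177). The purple, brown and black look-alikes are at (218,260), (286,262) and (233,207). Next I'll measure these.

```bash
python3 - <<'E'
from h import *
for n in('top','scene'):
    z=np.load(f'pics/{n}0.npz'); im=z['im'].astype(int);d=z['d'];P=cloud(n,d)
    box=np.zeros((400,640),bool)
    if n=='top': box[160:250,255:395]=1
    else: box[155:285,275:365]=1
    bright=(im.min(-1)>150)&box&(abs(P[...,2]-.012)<.006)&(d>0)
    m=cv2.morphologyEx(bright.astype(np.uint8),cv2.MORPH_CLOSE,np.ones((3,3)))
    pts=P[bright][:,:2].astype(np.float32)
    r=cv2.minAreaRect(pts*1000); print(n,'plate',r,len(pts),np.median(P[bright][:,2]))
    red=(im[...,0]>140)&(im[...,1]<60)&(im[...,2]<60)&box&(d>0)
    p=P[red]; c=p.mean(0);u,s,v=np.linalg.svd(p-c); print('red',len(p),c,v[0],p.min(0),p.max(0))
    t=(P[...,2]>.14)&(P[...,2]<.2)&box&(d>0); p=P[t]; print('gauge',len(p),np.median(p,0),p.min(0),p.max(0))
    for lo,hi in((.066,.078),): 
        t=(P[...,2]>lo)&(P[...,2]<hi)&box&(im.max(-1)<110)&(d>0); p=P[t]; print('top72',len(p),cv2.minAreaRect(p[:,:2].astype(np.float32)*1000),np.median(p,0))
    for s in(6,):
        y0,y1,x0,x1=(155,255,250,400) if n=='top' else (150,285,265,375)
        k=cv2.resize(z['im'][y0:y1,x0:x1,::-1],None,fx=5 if n=='top' else 4.4,fy=5 if n=='top' else 4.4,interpolation=2)
        cv2.imwrite(f'pics/{n}0z.png',k); print(k.shape)
E
```

```text
top plate ((542.5139770507812, -51.960784912109375), (109.77876281738281, 293.8805236816406), 20.818368911743164) 2403 0.01210084205798001
red 185 [ 0.58769057 -0.17409119  0.1203903 ] [-0.28552427  0.66874963 -0.68647638] [ 0.57179457 -0.20078201  0.09163107] [ 0.6037398  -0.14656139  0.14296802]
gauge 82 [0.51467979 0.01855009 0.16281966] [ 0.50443996 -0.19508778  0.14030831] [0.60227362 0.02804433 0.16717874]
top72 50 ((523.381591796875, -14.3499755859375), (49.10540008544922, 134.85382080078125), 27.303504943847656) [0.50743201 0.00688322 0.0719178 ]
(500, 750, 3)
scene plate ((542.9992065429688, -51.199310302734375), (109.75225067138672, 299.63629150390625), 20.72633934020996) 1893 0.010564173520676845
red 52 [ 0.59621446 -0.18940345  0.13007767] [ 0.47766903 -0.62862334  0.61373039] [ 0.47793724 -0.20163652 -0.00320667] [ 0.60674639 -0.05738519  0.14022277]
gauge 98 [0.51827305 0.01429552 0.15409676] [ 0.3847228  -0.19686494  0.14001963] [0.60115002 0.04210445 0.16407327]
top72 302 ((549.2407836914062, 17.153045654296875), (197.16854858398438, 270.7709045410156), 48.30344772338867) [0.52494582 0.01705472 0.07052695]
(594, 484, 3)
```

View pics/top0z.png

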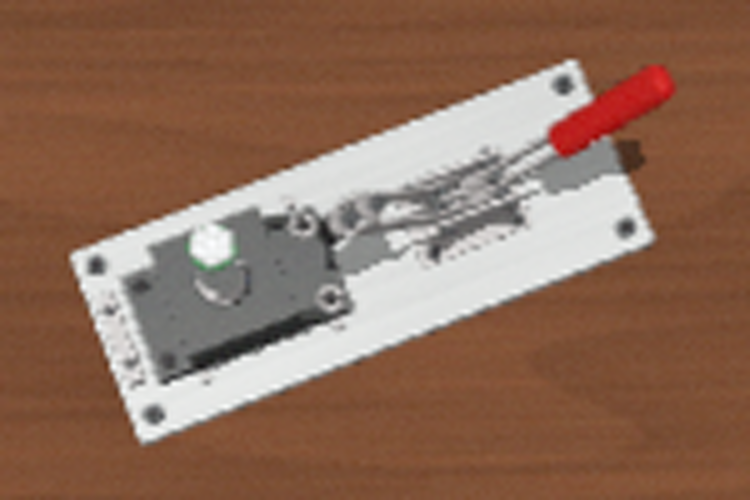

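View pics/scene0z.png

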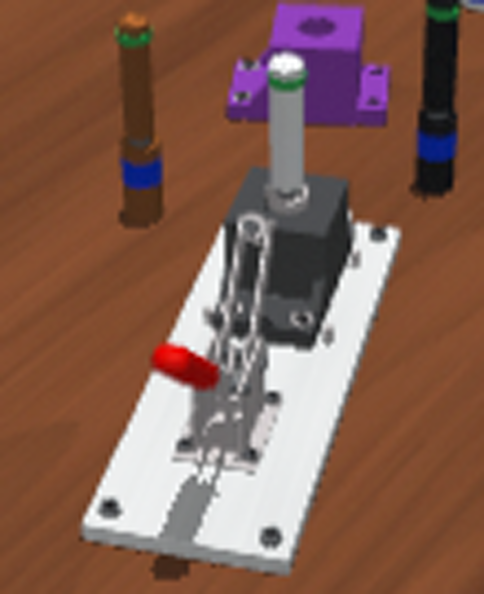

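The numbers agree: grip centre is at fixture x −128, y +1, gauge is at x +78, y +1, and gauge top is at z 0.163 (expected 0.164). Before moving, I'll check clearance along the transit path and work out the frames.

```bash
cat >> h.py <<'E'
a=np.radians(110.8); FX=np.array([np.cos(a),np.sin(a)]); FY=np.array([-FX[1],FX[0]])
O=np.array([542.5,-52.0])-2.5*FX+1.0*FY   # mm
def f2w(x,y=0): return O+x*FX+y*FY
def tool(pw): # world target mm -> tool-axis shift
    s=robot.read_state(); return q(s['orientation']).inv().apply(np.array(pw)-np.array(s['eef_pos'])*1000)
E
python3 - <<'E'
from h import *
A=np.array([.252,-.68]);B=f2w(-116)/1000
for n in('top','scene'):
    P=cloud(n,np.load(f'pics/{n}0.npz')['d']);
    t=(P[...,:2]-A)@(B-A)/((B-A)@(B-A)); dist=np.linalg.norm(P[...,:2]-A-t[...,None]*(B-A),axis=-1)
    m=(t>-.2)&(t<1.2)&(dist<.13)&(P[...,2]>.05)
    p=P[m]; print(n,len(p)); 
    for k in np.arange(-.2,1.2,.1):
        mm=m&(t>=k)&(t<k+.1)
        if mm.any(): print(round(k,1),mm.sum(),P[mm][:,2].max(),dist[mm].min())
print(O,f2w(-116),tool([*f2w(-116),148]))
E
```

```text
top 3783
-0.1 24 0.14030043417133153 0.11379161256269102
0.0 703 0.31239424649714775 0.026121152304747406
0.1 1116 0.18977600564752306 0.04172985903902095
0.2 1349 0.1562763148500942 0.04473040373194758
0.9 143 0.1429680239914478 0.00013537113663530693
1.0 310 0.11952521289033768 0.0004794739301610979
1.1 138 0.11549595349812236 0.07129559451392022
scene 2648
0.1 1065 0.1529806749727165 0.05294511625719478
0.2 1107 0.15291415769836303 0.045514074482373684
0.9 86 0.14022276554434798 0.005711468557329574
1.0 208 0.11833889378631546 0.0003757776679079979
1.1 182 0.11495782421137424 0.06610517647814163
[542.45294173 -54.69217115] [ 583.64534937 -163.13194962] [-368.70640509 -490.67059051   90.94045715]
```

{"name": "carry_out", "arguments": {"increments": [{"dz":-30,"gripper":0},{"dx":-20,"dy":-27,"dz":-40,"gripper":0},{"dx":-50,"dy":-66,"dz":-40,"gripper":0},{"dx":-80,"dy":-106,"dz":-40,"gripper":0},{"dx":-108,"dy":-144,"dz":-40,"gripper":0},{"dx":-138,"dy":-184,"dz":-40,"gripper":0},{"dx":-166,"dy":-221,"dz":-40,"gripper":0},{"dx":-196,"dy":-260,"dz":-40,"gripper":0},{"dx":-224,"dy":-298,"dz":-40,"gripper":0},{"dx":-252,"dy":-336,"dz":-40,"gripper":0}]}}

```text
invalid input at $.increments[0]: expected keys dx, dy, dz, twist, gripper
```

```bash
python3 - <<'E'
from h import *
s=robot.read_state(); print(s['joints'],tool([*f2w(-116),148]))
E
```

```text
[ 1.13930084  0.60005995 -0.00254247  1.60005308  0.00179583  0.94287417
 -0.07978548] [-368.70640509 -490.67059051   90.94045715]
```

{"name": "carry_out", "arguments": {"increments": [{"dx":0,"dy":0,"dz":-30,"twist":0,"gripper":0},{"dx":-20,"dy":-27,"dz":-40,"twist":0,"gripper":0},{"dx":-50,"dy":-66,"dz":-40,"twist":0,"gripper":0},{"dx":-80,"dy":-106,"dz":-40,"twist":0,"gripper":0},{"dx":-108,"dy":-144,"dz":-40,"twist":0,"gripper":0},{"dx":-138,"dy":-184,"dz":-40,"twist":0,"gripper":0},{"dx":-166,"dy":-221,"dz":-40,"twist":0,"gripper":0},{"dx":-196,"dy":-260,"dz":-40,"twist":0,"gripper":0},{"dx":-224,"dy":-298,"dz":-40,"twist":0,"gripper":0},{"dx":-252,"dy":-336,"dz":-40,"twist":0,"gripper":0}]}}

```text
time_s: 1.1
eef_pos: [0.48, -0.325, 0.2791]
orientation: [0.0, 0.821, -0.571, -0.0]
wrist_force: [0.9, -0.8, -0.1]
gripper_width: 0.0001
```

```bash
python3 - <<'E'
from h import *
s=robot.read_state(); print(s['joints'],tool([*f2w(-116),148]))
E
```

```text
[ 0.53834581  0.38117959 -0.05656387  1.89277194  0.02761006  0.86877069
 -0.74799931] [-115.6947054  -153.48217947  131.12773473]
```

{"name": "carry_out", "arguments": {"increments": [{"dx":-30,"dy":-40,"dz":20,"twist":0,"gripper":0},{"dx":-58,"dy":-77,"dz":40,"twist":0,"gripper":0},{"dx":-88,"dy":-116,"dz":60,"twist":0,"gripper":0},{"dx":-108,"dy":-143,"dz":85,"twist":0,"gripper":0},{"dx":-116,"dy":-154,"dz":110,"twist":0,"gripper":0},{"dx":-116,"dy":-154,"dz":125,"twist":0,"gripper":0},{"dx":-116,"dy":-154,"dz":125,"twist":0,"gripper":0},{"dx":-116,"dy":-154,"dz":125,"twist":0,"gripper":0}]}}

```text
time_s: 1.9
eef_pos: [0.5832, -0.1649, 0.1542]
orientation: [0.0, 0.821, -0.571, -0.0]
wrist_force: [0.6, -0.0, 0.9]
gripper_width: 0.0
```

```bash
python3 - <<'E'
from h import *
s=robot.read_state(); print(s['joints'],s['wrist_force'],tool([*f2w(-116),148]))
for n in ('scene','top'):
    im,d=grab(n,n+'1')
    y0,y1,x0,x1=(120,240,270,420) if n=='top' else (150,285,265,375)
    cv2.imwrite(f'pics/{n}1z.png',cv2.resize(im[y0:y1,x0:x1,::-1],None,fx=4.4,fy=4.4,interpolation=2))
E
```

```text
[ 0.22665378  0.56202595 -0.06593347  1.95071667  0.05996577  0.6315605
 -1.09406754] [ 0.58892267 -0.01424592  0.87987568] [-1.5274299  -1.00934328  6.23705121]
```

View pics/scene1z.png

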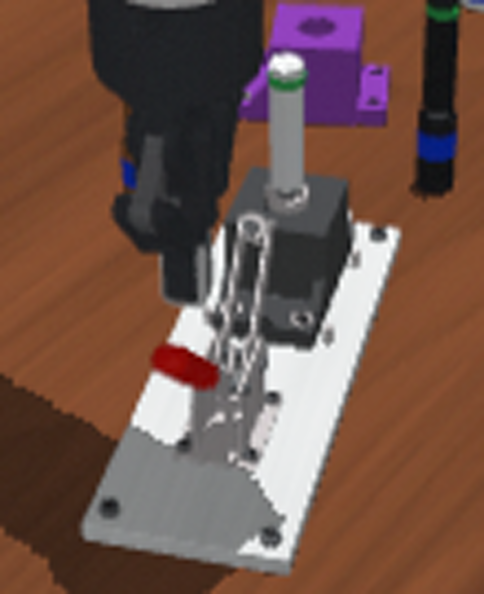

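View pics/top1z.png

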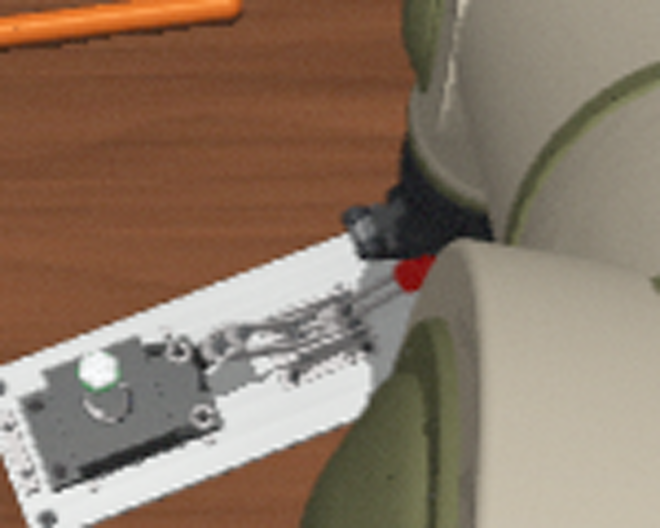

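The scene view shows the closed fingertips right above the red grip, with the tip at about zoom (185,300) and the grip at (185,367). I'll go down to first contact.

{"name": "carry_out", "arguments": {"increments": [{"dx":0,"dy":-1,"dz":8,"twist":0,"gripper":0},{"dx":0,"dy":-1,"dz":14,"twist":0,"gripper":0},{"dx":0,"dy":-1,"dz":19,"twist":0,"gripper":0},{"dx":1,"dy":-1,"dz":23,"twist":0,"gripper":0},{"dx":2,"dy":-1,"dz":25,"twist":0,"gripper":0},{"dx":2,"dy":-1,"dz":25,"twist":0,"gripper":0}]}}

```text
time_s: 2.6
eef_pos: [0.585, -0.1662, 0.1289]
orientation: [0.0, 0.821, -0.571, -0.0]
wrist_force: [-0.8, 0.3, -0.6]
gripper_width: 0.0002
```

```bash
python3 - <<'E'
from h import *
s=robot.read_state(); print(s['eef_pos'],s['wrist_force'],tool([*f2w(-117.5),148]))
im,d=grab('scene','scene2')
y0,y1,x0,x1=(150,285,265,375)
cv2.imwrite(f'pics/scene2z.png',cv2.resize(im[y0:y1,x0:x1,::-1],None,fx=4.4,fy=4.4,interpolation=2))
E
```

```text
[ 0.58500834 -0.1661746   0.1288827 ] [-0.79439221  0.34268741 -0.63305976] [ -1.83270309   0.21885797 -19.11661081]
```

View pics/scene2z.png

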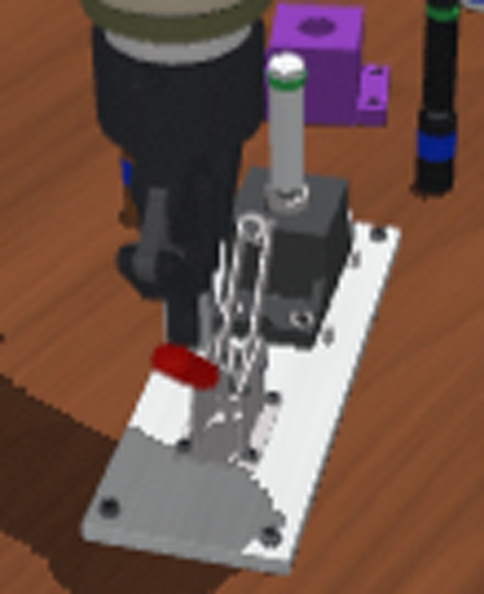

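No contact yet, since the tips are thinner than I assumed. I'll follow the handle's arc down.

{"name": "carry_out", "arguments": {"increments": [{"dx":0,"dy":0,"dz":3,"twist":0,"gripper":0},{"dx":3.5,"dy":0,"dz":7,"twist":0,"gripper":0},{"dx":7,"dy":0,"dz":11,"twist":0,"gripper":0},{"dx":10.5,"dy":0,"dz":15,"twist":0,"gripper":0},{"dx":13.5,"dy":0,"dz":19,"twist":0,"gripper":0},{"dx":13.5,"dy":0,"dz":19,"twist":0,"gripper":0}]}}

```text
time_s: 3.25
eef_pos: [0.5907, -0.1789, 0.1111]
orientation: [-0.0, 0.821, -0.571, 0.001]
wrist_force: [-1.2, 1.0, 11.1]
gripper_width: -0.0003
```

```bash
python3 - <<'E'
from h import *
s=robot.read_state(); print(s['eef_pos'],s['wrist_force'],tool([*f2w(-119.3),128.9]))
im,d=grab('scene','scene3')
y0,y1,x0,x1=(150,285,265,375)
cv2.imwrite(f'pics/scene3z.png',cv2.resize(im[y0:y1,x0:x1,::-1],None,fx=4.4,fy=4.4,interpolation=2))
E
```

```text
[ 0.59070706 -0.17888926  0.11112784] [-1.24880865  1.03377393 11.11212314] [-13.91277337   1.09189883 -17.78684304]
```

View pics/scene3z.png

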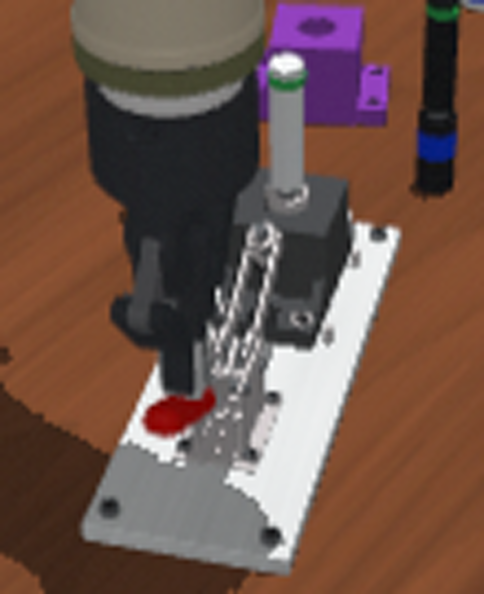

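The handle is moving, with about 11 N of upward force, and the bar is coming down. Continuing.

{"name": "carry_out", "arguments": {"increments": [{"dx":3.5,"dy":0.5,"dz":5,"twist":0,"gripper":0},{"dx":6.5,"dy":1,"dz":10,"twist":0,"gripper":0},{"dx":9,"dy":1,"dz":15,"twist":0,"gripper":0},{"dx":10.5,"dy":1,"dz":20,"twist":0,"gripper":0},{"dx":12,"dy":1,"dz":24,"twist":0,"gripper":0},{"dx":13,"dy":1,"dz":28,"twist":0,"gripper":0},{"dx":13.5,"dy":1,"dz":31,"twist":0,"gripper":0},{"dx":14,"dy":1,"dz":33,"twist":0,"gripper":0},{"dx":14,"dy":1,"dz":33,"twist":0,"gripper":0}]}}

```text
time_s: 4.2
eef_pos: [0.5931, -0.1923, 0.0767]
orientation: [0.0, 0.821, -0.571, -0.001]
wrist_force: [0.5, -0.2, -0.2]
gripper_width: -0.0
```

```bash
python3 - <<'E'
from h import *
s=robot.read_state(); print(s['eef_pos'],s['wrist_force'],tool([*f2w(-119.3),128.9]))
im,d=grab('scene','scene4')
y0,y1,x0,x1=(150,285,265,375)
cv2.imwrite(f'pics/scene4z.png',cv2.resize(im[y0:y1,x0:x1,::-1],None,fx=4.4,fy=4.4,interpolation=2))
E
```

```text
[ 0.5930545  -0.19229572  0.07665139] [ 0.54014526 -0.16182562 -0.16404586] [-27.35019841  -1.25789798 -52.23275451]
```

View pics/scene4z.png

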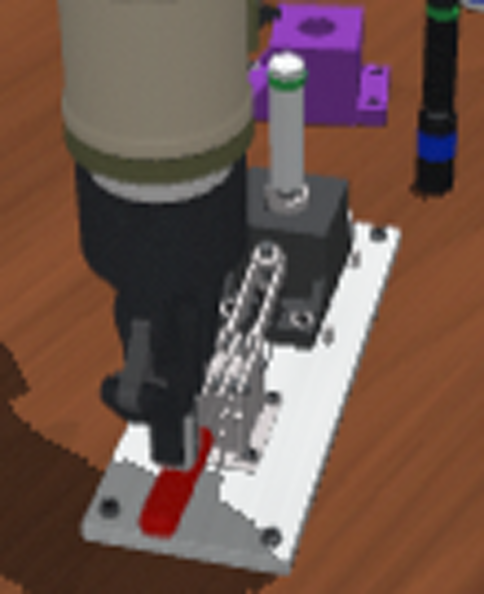

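Force dropped to zero with the tip at z 68.7, so it has snapped over. I'll push lightly onto the stop to confirm.

{"name": "carry_out", "arguments": {"increments": [{"dx":0,"dy":-1,"dz":2,"twist":0,"gripper":0},{"dx":0,"dy":-1,"dz":3.5,"twist":0,"gripper":0},{"dx":0,"dy":-1,"dz":3.5,"twist":0,"gripper":0}]}}

```text
time_s: 4.55
eef_pos: [0.5949, -0.1918, 0.0744]
orientation: [-0.0, 0.821, -0.571, 0.0]
wrist_force: [-1.5, 0.4, 6.8]
gripper_width: 0.0002
```

{"name": "carry_out", "arguments": {"increments": [{"dx":0,"dy":0,"dz":-15,"twist":0,"gripper":0},{"dx":0,"dy":0,"dz":-60,"twist":0,"gripper":20},{"dx":0,"dy":0,"dz":-105,"twist":0,"gripper":40},{"dx":0,"dy":0,"dz":-150,"twist":0,"gripper":60},{"dx":-20,"dy":0,"dz":-170,"twist":0,"gripper":60},{"dx":-50,"dy":20,"dz":-170,"twist":0,"gripper":60},{"dx":-50,"dy":60,"dz":-170,"twist":0,"gripper":60},{"dx":-50,"dy":100,"dz":-170,"twist":0,"gripper":60},{"dx":-50,"dy":100,"dz":-170,"twist":0,"gripper":60}]}}

```text
time_s: 5.45
eef_pos: [0.4783, -0.1815, 0.2446]
orientation: [0.001, 0.82, -0.573, -0.001]
wrist_force: [-0.1, -0.1, 0.3]
gripper_width: 0.0599
```

```bash
python3 - <<'E'
from h import *
s=robot.read_state(); print(s['eef_pos'],s['wrist_force'],s['joints'])
for n in ('scene','top'):
    im,d=grab(n,n+'5')
    y0,y1,x0,x1=(150,250,255,405) if n=='top' else (150,285,265,375)
    cv2.imwrite(f'pics/{n}5z.png',cv2.resize(im[y0:y1,x0:x1,::-1],None,fx=4.4,fy=4.4,interpolation=2))
    P=cloud(n,d); i=im.astype(int)
    red=(i[...,0]>110)&(i[...,1]<50)&(i[...,2]<50)&(d>0)&(abs(P[...,0]-.59)<.05)&(abs(P[...,1]+.19)<.09); p=P[red]
    if len(p): print(n,len(p),p.mean(0),np.percentile(p[:,2],[5,50,95]))
E
```

```text
[ 0.47834549 -0.18153651  0.24464229] [-0.09834664 -0.13101894  0.33091859] [ 0.31315021  0.34073695 -0.08205991  2.07146256  0.04342215  0.73345035
 -1.0162672 ]
scene 202 [ 0.60162016 -0.19960418  0.06339572] [0.05953883 0.06376102 0.06661868]
top 80 [ 0.5934394  -0.18657149  0.06444895] [0.05938011 0.06501122 0.06782275]
```

View pics/scene5z.png

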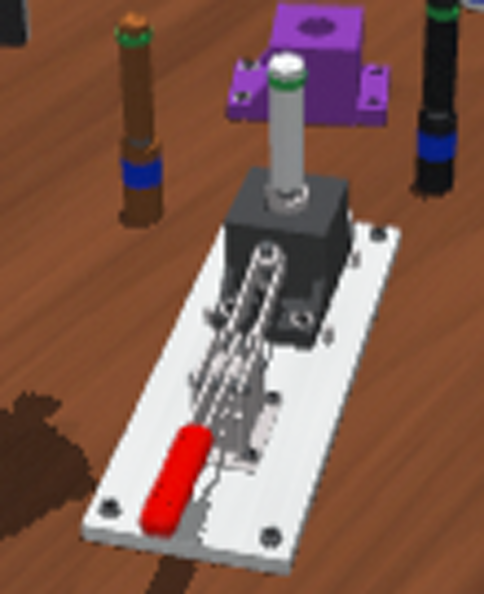

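View pics/top5z.png

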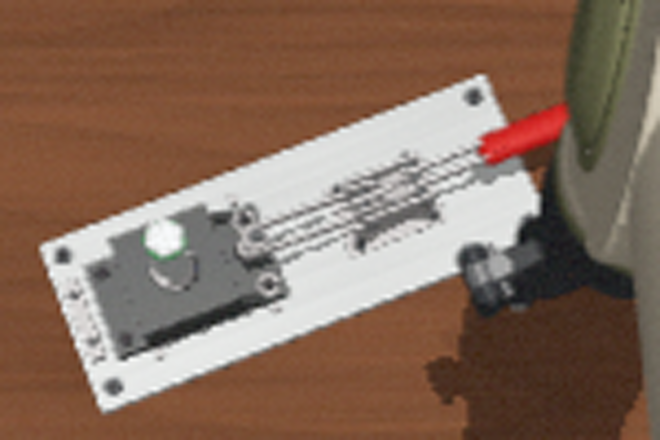

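The handle is shut, with the grip's top face at z≈0.066, level and staying with the arm away, and the bar is on the foot. Next is the gauge's exact centre and hex angle.

```bash
python3 - <<'E'
from h import *
for tag in('0','5'):
    z=np.load(f'pics/top{tag}.npz'); im=z['im'];d=z['d'];P=cloud('top',d)
    m=np.zeros((400,640),bool);m[195:222,278:308]=1
    m&=(P[...,2]>.15)&(P[...,2]<.18)
    print('top',tag,m.sum(),P[m].mean(0),np.median(P[m],0), P[m].min(0),P[m].max(0))
    w=m&(im.min(-1)>170); print(' white',w.sum(),P[w].mean(0))
    v,u=np.nonzero(w); c=robot.camera_info('top'); f=200/np.tan(np.radians(c['vfov'])/2)
    wt=im[w].min(-1).astype(float); 
    r=q(c['orientation']).apply([(u.mean()-c['cx'])/f,(v.mean()-c['cy'])/f,1]); t=(.164-c['position'][2])/r[2]; print(' ray@164',(c['position']+t*r)[:2],u.mean(),v.mean())
    cv2.imwrite(f'pics/hex{tag}.png',cv2.resize(im[192:226,276:310,::-1],None,fx=16,fy=16,interpolation=2))
z=np.load('pics/scene5.npz'); im=z['im'];d=z['d'];P=cloud('scene',d)
G=np.array([.5147,.0185])
m=(np.linalg.norm(P[...,:2]-G,axis=-1)<.025)&(d>0)
for lo,hi in((.085,.1),(.1,.12),(.12,.14),(.14,.155),(.155,.175)):
    k=m&(P[...,2]>lo)&(P[...,2]<hi); print(lo,k.sum(),P[k].mean(0))
# axis line of sight horizontally: mean column per row for handle, intersect with known z
c=robot.camera_info('scene'); f=200/np.tan(np.radians(c['vfov'])/2)
print([proj('scene',[G[0],G[1],h]) for h in(.084,.13,.164)])
k=m&(P[...,2]>.09)&(P[...,2]<.165)
for r in range(160,200,3):
    cc=np.nonzero(k[r])[0]
    if len(cc): print(r,cc.min(),cc.max(),cc.mean())
print('campos',c['position'], q(c['orientation']).as_matrix()[:,0])
E
```

```text
top 0 68 [0.5137903  0.01919301 0.16261575] [0.51346249 0.01876411 0.16330923] [0.5050392  0.00976961 0.15503327] [0.5240873  0.02804433 0.16717874]
 white 53 [0.51478389 0.01949432 0.1637834 ]
 ray@164 [0.51473721 0.01948035] 291.66037735849056 203.43396226415095
top 5 69 [0.51363501 0.0190254  0.16304842] [0.51328912 0.01868464 0.16403745] [0.50488343 0.00980359 0.15222337] [0.5239472  0.02818231 0.16791482]
 white 53 [0.51465026 0.0194496  0.16446495]
 ray@164 [0.51473721 0.01948035] 291.66037735849056 203.43396226415095
0.085 41 [0.51928824 0.01369431 0.0921174 ]
0.1 54 [0.51912103 0.01338304 0.11007062]
0.12 55 [0.51922058 0.01330272 0.13024258]
0.14 41 [0.5188427  0.01293597 0.14752889]
0.155 46 [0.51736381 0.0164153  0.16087184]
[(np.float64(329.2781252618922), np.float64(190.93513342211645)), (np.float64(329.2158970523641), np.float64(175.5574780396414)), (np.float64(329.1678923098402), np.float64(163.69468473650304))]
163 327 332 329.5
166 326 333 329.5
169 326 333 329.5
172 326 333 329.5
175 326 333 329.5
178 326 333 329.5
181 326 333 329.5
184 326 333 329.5
187 326 333 329.5
190 326 333 329.5
campos [ 1.02797266 -0.72113433  0.68759299] [ 0.81645236  0.57730831 -0.01098403]
```

View pics/hex5.png

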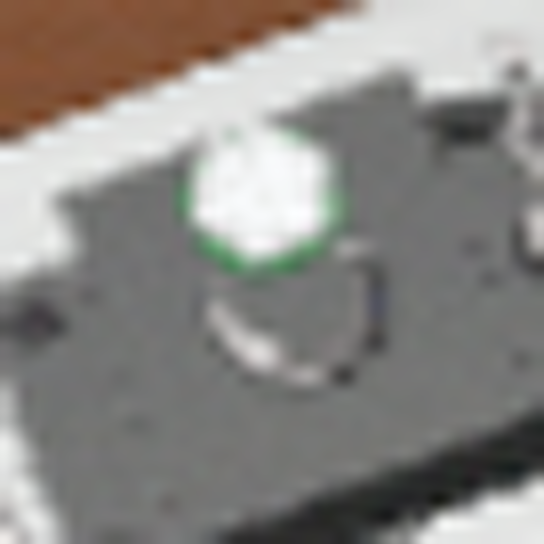

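```bash
python3 - <<'E'
from h import *
z=np.load('pics/top5.npz'); im=z['im'].astype(float)
c=robot.camera_info('top'); f=200/np.tan(np.radians(c['vfov'])/2)
K=10; sub=cv2.resize(im[195:215,280:304].min(-1),None,fx=K,fy=K,interpolation=cv2.INTER_CUBIC)
for th in(150,175,195):
    n,l,st,ce=cv2.connectedComponentsWithStats((sub>th).astype(np.uint8))
    k=l[int((203.4-195)*K),int((291.7-280)*K)]
    v,u=np.nonzero(l==k); u=(u+.5)/K-.5+280; v=(v+.5)/K-.5+195
    r=q(c['orientation']).apply(np.stack([(u-c['cx'])/f,(v-c['cy'])/f,u*0+1],-1)); t=(.164-c['position'][2])/r[:,2]
    p=(c['position']+t[:,None]*r)[:,:2]*1000; m=p.mean(0); w=(p-m)@[1,1j]
    ph=np.angle((w**6).sum())/6*180/np.pi  # vertex direction mod 60
    print(th,len(u)/100,m,'vertex',ph,'flat normals',ph+30, 'area',cv2.contourArea(cv2.convexHull(p.astype(np.float32))))
s=robot.read_state(); X=q(s['orientation']).apply([1,0,0]); print('tool x deg',np.degrees(np.arctan2(X[1],X[0])))
print(tool([514.7,19.3,240]))
for G in('black',): pass
P=cloud('top',z['d']); 
for u0,u1,v0,v1 in((220,245,195,220),(275,297,250,275)):
    p=P[v0:v1,u0:u1].reshape(-1,3); p=p[p[:,2]>.1]; print(len(p),p.min(0),p.max(0))
E
```

```text
150 155.54 [522.54311866  21.75089168] vertex -12.490494440594395 flat normals 17.509505559405603 area 1176.2707745400185
175 141.25 [522.70552427  21.84991623] vertex -12.500885343950712 flat normals 17.499114656049287 area 1133.8274678517264
195 128.27 [522.79281551  21.94999893] vertex -12.43583099637876 flat normals 17.564169003621238 area 1096.784915107506
tool x deg -69.74210961438277
[-176.21470436  -98.50568168    4.83756875]
99 [0.51581105 0.16327603 0.10029392] [0.5349245  0.1826193  0.14604945]
76 [ 0.33913589 -0.03591155  0.11034819] [0.39779196 0.05033393 1.03634037]
```

```bash
python3 - <<'E'
from h import *
z=np.load('pics/top5.npz'); im=z['im'].astype(float)
c=robot.camera_info('top'); f=200/np.tan(np.radians(c['vfov'])/2)
K=10; sub=cv2.resize(im[195:215,280:304].min(-1),None,fx=K,fy=K,interpolation=cv2.INTER_CUBIC)
for th in(110,140,170,195):
  m0=np.array([514.7,19.4])
  v,u=np.nonzero(sub>th); u=(u+.5)/K-.5+280; v=(v+.5)/K-.5+195
  r=q(c['orientation']).apply(np.stack([(u-c['cx'])/f,(v-c['cy'])/f,u*0+1],-1)); t=(.164-c['position'][2])/r[:,2]
  p=(c['position']+t[:,None]*r)[:,:2]*1000
  best=None
  from scipy.optimize import minimize
  # fit hexagon (18 AF) : maximise inside-bright fraction
  ins=lambda P,x: np.max([abs((P-x[:2])@[np.cos(x[2]+k*np.pi/3),np.sin(x[2]+k*np.pi/3)]) for k in range(3)],0)<9
  vv,uu=np.mgrid[:200,:240]; 
  rr=q(c['orientation']).apply(np.stack([((uu.ravel()+.5)/K-.5+280-c['cx'])/f,((vv.ravel()+.5)/K-.5+195-c['cy'])/f,np.ones(uu.size)],-1)); tt=(.164-c['position'][2])/rr[:,2]
  PP=(c['position']+tt[:,None]*rr)[:,:2]*1000; I=(sub.ravel()>th)
  near=np.linalg.norm(PP-m0,axis=1)<12
  PP=PP[near];II=np.where(I[near],1,-1)
  res=[(II[ins(PP,(x,y,np.radians(a)))].sum(),x,y,a) for x in np.arange(512.7,517,.4) for y in np.arange(17.4,21.6,.4) for a in range(0,60,3)]
  res.sort(reverse=True); print(th,res[:6])
E
```

```text
110 [(np.int64(5284), np.float64(515.4999999999999), np.float64(18.599999999999994), 45), (np.int64(5284), np.float64(515.0999999999999), np.float64(18.599999999999994), 45), (np.int64(5284), np.float64(515.0999999999999), np.float64(17.799999999999997), 45), (np.int64(5282), np.float64(516.2999999999998), np.float64(19.39999999999999), 45), (np.int64(5282), np.float64(515.0999999999999), np.float64(20.19999999999999), 45), (np.int64(5282), np.float64(514.6999999999999), np.float64(19.39999999999999), 45)]
140 [(np.int64(5279), np.float64(514.6999999999999), np.float64(18.999999999999993), 30), (np.int64(5278), np.float64(515.8999999999999), np.float64(19.79999999999999), 30), (np.int64(5278), np.float64(515.0999999999999), np.float64(19.79999999999999), 30), (np.int64(5278), np.float64(515.0999999999999), np.float64(18.999999999999993), 30), (np.int64(5278), np.float64(515.0999999999999), np.float64(18.599999999999994), 30), (np.int64(5277), np.float64(515.0999999999999), np.float64(18.199999999999996), 30)]
170 [(np.int64(5241), np.float64(515.0999999999999), np.float64(19.39999999
[... 248 characters left out ...]
999999999993), 24), (np.int64(5215), np.float64(515.0999999999999), np.float64(18.999999999999993), 27), (np.int64(5204), np.float64(515.0999999999999), np.float64(18.999999999999993), 30)]
195 [(np.int64(4582), np.float64(515.0999999999999), np.float64(19.39999999999999), 30), (np.int64(4576), np.float64(515.0999999999999), np.float64(19.39999999999999), 27), (np.int64(4572), np.float64(515.4999999999999), np.float64(19.39999999999999), 30), (np.int64(4567), np.float64(515.4999999999999), np.float64(19.39999999999999), 27), (np.int64(4565), np.float64(515.0999999999999), np.float64(18.999999999999993), 27), (np.int64(4563), np.float64(515.0999999999999), np.float64(18.999999999999993), 24)]
```

{"name": "carry_out", "arguments": {"increments": [{"dx":-30,"dy":-17,"dz":0,"twist":0.1,"gripper":60},{"dx":-65,"dy":-37,"dz":0,"twist":0.2,"gripper":60},{"dx":-105,"dy":-59,"dz":0,"twist":0.3,"gripper":60},{"dx":-145,"dy":-82,"dz":0,"twist":0.39,"gripper":60},{"dx":-170,"dy":-95,"dz":0,"twist":0.39,"gripper":60},{"dx":-176,"dy":-98.8,"dz":0,"twist":0.39,"gripper":60},{"dx":-176,"dy":-98.8,"dz":0,"twist":0.39,"gripper":60},{"dx":-176,"dy":-98.8,"dz":0,"twist":0.39,"gripper":60}]}}

```text
time_s: 6.35
eef_pos: [0.5153, 0.0189, 0.2438]
orientation: [-0.0, -0.694, 0.72, -0.0]
wrist_force: [0.1, -1.5, -0.5]
gripper_width: 0.0601
```

```bash
python3 - <<'E'
from h import *
s=robot.read_state(); print(s['eef_pos'],s['wrist_force'],s['joints'])
X=q(s['orientation']).apply([1,0,0]); print('tool x deg',np.degrees(np.arctan2(X[1],X[0])),q(s['orientation']).apply([0,0,1]))
print(tool([515,19.3,124]))
im,d=grab('scene','scene6')
y0,y1,x0,x1=(90,225,275,385)
cv2.imwrite(f'pics/scene6z.png',cv2.resize(im[y0:y1,x0:x1,::-1],None,fx=4.4,fy=4.4,interpolation=2))
E
```

```text
[0.51533398 0.01894792 0.2437737 ] [ 0.10180717 -1.53697743 -0.49541161] [-0.13065868  0.34444854 -0.02167259  2.0683776   0.01161028  0.72897167
 -1.76600211]
tool x deg -92.03323259710838 [-3.33608107e-05 -4.25571941e-04 -9.99999909e-01]
[ -0.39108622   0.34407159 119.77354602]
```

View pics/scene6z.png

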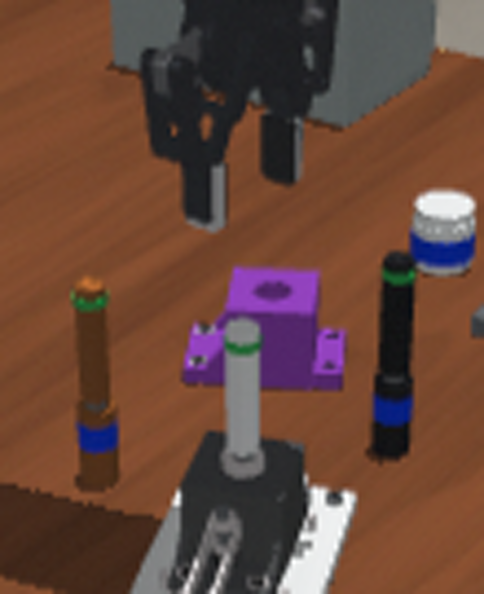

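The fingers straddle the gauge's axis with the look-alikes clear. I'll descend to a grasp height of about z 0.136.

{"name": "carry_out", "arguments": {"increments": [{"dx":-0.3,"dy":0.3,"dz":15,"twist":0,"gripper":60},{"dx":-0.3,"dy":0.3,"dz":40,"twist":0,"gripper":60},{"dx":-0.3,"dy":0.3,"dz":65,"twist":0,"gripper":60},{"dx":-0.3,"dy":0.3,"dz":90,"twist":0,"gripper":60},{"dx":-0.3,"dy":0.3,"dz":110,"twist":0,"gripper":50},{"dx":-0.3,"dy":0.3,"dz":119,"twist":0,"gripper":40},{"dx":-0.3,"dy":0.3,"dz":119,"twist":0,"gripper":36},{"dx":-0.3,"dy":0.3,"dz":119,"twist":0,"gripper":36}]}}

```text
time_s: 7.2
eef_pos: [0.5151, 0.0193, 0.1253]
orientation: [0.0, -0.694, 0.72, -0.0]
wrist_force: [-0.4, 0.7, 0.4]
gripper_width: 0.0359
```

```bash
python3 - <<'E'
from h import *
s=robot.read_state(); print(s['eef_pos'],s['wrist_force'],s['ft_torque'])
print(tool([515,19.3,125]))
im,d=grab('scene','scene7')
y0,y1,x0,x1=(90,225,275,385)
cv2.imwrite(f'pics/scene7z.png',cv2.resize(im[y0:y1,x0:x1,::-1],None,fx=4.4,fy=4.4,interpolation=2))
E
```

```text
[0.51508753 0.01932497 0.12531354] [-0.38583889  0.74034498  0.3796967 ] [ 0.05556308 -0.01067288 -0.06314855]
[0.02810488 0.08670886 0.31350246]
```

View pics/scene7z.png

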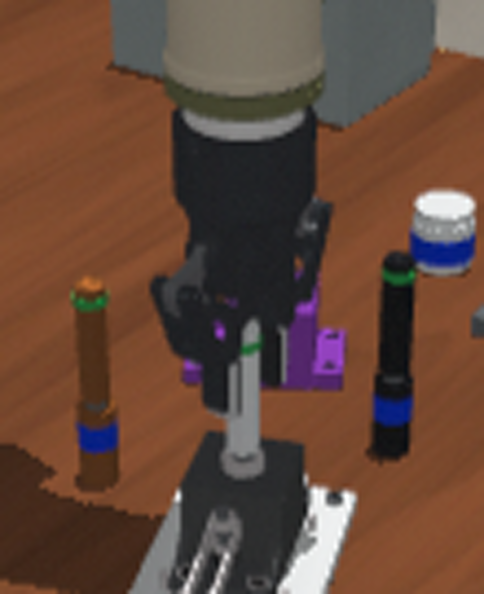

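The gauge is between the pads, so I'll close gradually and watch the side force.

{"name": "carry_out", "arguments": {"increments": [{"dx":0,"dy":0,"dz":0,"twist":0,"gripper":26},{"dx":0,"dy":0,"dz":0,"twist":0,"gripper":21},{"dx":0,"dy":0,"dz":0,"twist":0,"gripper":19},{"dx":0,"dy":0,"dz":0,"twist":0,"gripper":17},{"dx":0,"dy":0,"dz":0,"twist":0,"gripper":14},{"dx":0,"dy":0,"dz":0,"twist":0,"gripper":10},{"dx":0,"dy":0,"dz":0,"twist":0,"gripper":10},{"dx":0,"dy":0,"dz":0,"twist":0,"gripper":10}]}}

```text
time_s: 8.05
eef_pos: [0.515, 0.0197, 0.1253]
orientation: [0.0, -0.694, 0.72, -0.0]
wrist_force: [-0.9, -0.9, 7.6]
gripper_width: 0.0169
```

```bash
python3 - <<'E'
from h import *
for i in range(3):
    s=robot.read_state(); print(s['eef_pos'],s['wrist_force'],s['ft_torque'],s['gripper_width'], q(s['orientation']).inv().apply(s['wrist_force']))
    robot.grab_frame('scene')
E
```

```text
[0.51504581 0.01970929 0.12534719] [-0.94628902 -0.89571549  7.58259008] [-0.37533232  0.20300961  0.01461198] 0.016947750239809063 [ 0.93019642  0.90728724 -7.58320551]
[0.51505109 0.0196995  0.12532972] [-0.72797166 -1.51641951  8.14031004] [-0.37737006  0.23303395 -0.00427555] 0.017595629943618775 [ 1.54294218  0.66670443 -8.14057449]
[0.51505796 0.01972484 0.12532506] [-0.20528052 -1.38277286  8.19925728] [-0.43822086  0.23103085 -0.01246496] 0.017484134107947167 [ 1.39080088  0.14916093 -8.19911244]
```

Grip is good, with a 17.5 mm reading on the 18 mm flats and about 1.5 N of side force. I'll lift a little first with a slight re-centring.

{"name": "carry_out", "arguments": {"increments": [{"dx":-0.3,"dy":0,"dz":-0.5,"twist":0,"gripper":10},{"dx":-0.3,"dy":0,"dz":-1.5,"twist":0,"gripper":10},{"dx":-0.3,"dy":0,"dz":-3,"twist":0,"gripper":10},{"dx":-0.3,"dy":0,"dz":-4,"twist":0,"gripper":10},{"dx":-0.3,"dy":0,"dz":-5,"twist":0,"gripper":10},{"dx":-0.3,"dy":0,"dz":-5,"twist":0,"gripper":10},{"dx":-0.3,"dy":0,"dz":-5,"twist":0,"gripper":10}]}}

```text
time_s: 8.9
eef_pos: [0.5147, 0.0201, 0.1298]
orientation: [-0.0, -0.695, 0.719, -0.0]
wrist_force: [1.1, -1.3, -1.0]
gripper_width: 0.0172
```

```bash
python3 - <<'E'
from h import *
for i in range(3):
    s=robot.read_state(); print(s['eef_pos'],s['wrist_force'],s['ft_torque'],s['gripper_width'])
    robot.grab_frame('scene')
E
```

```text
[0.51469679 0.02011524 0.12980426] [ 1.07334463 -1.29715392 -1.00575351] [-0.78429811 -0.15101455 -0.03765869] 0.017240888574244273
[0.51474155 0.02009578 0.12980041] [-0.46644243 -2.4615894  -1.87765493] [-0.79580871 -0.15782296  0.03825088] 0.017200592050220755
[0.5146759  0.02010438 0.12975823] [ 1.00285138 -3.04038535 -2.62534314] [-0.78172667 -0.12001086  0.03137383] 0.017122114346633542
```

Side load grew with that shift, so I'll move back the other way and keep drawing.

{"name": "carry_out", "arguments": {"increments": [{"dx":0.4,"dy":0,"dz":0,"twist":0,"gripper":10},{"dx":0.7,"dy":0,"dz":0,"twist":0,"gripper":10},{"dx":0.7,"dy":0,"dz":-1,"twist":0,"gripper":10},{"dx":0.7,"dy":0,"dz":-1,"twist":0,"gripper":10},{"dx":0.7,"dy":0,"dz":-1,"twist":0,"gripper":10}]}}

```text
time_s: 9.55
eef_pos: [0.5147, 0.0198, 0.1308]
orientation: [0.0, -0.695, 0.719, 0.0]
wrist_force: [0.4, -0.0, -2.6]
gripper_width: 0.0169
```

```bash
python3 - <<'E'
from h import *
for i in range(3):
    s=robot.read_state(); print(s['eef_pos'],s['wrist_force'],s['ft_torque'],s['gripper_width'])
    robot.grab_frame('scene')
E
```

```text
[0.51465713 0.01984043 0.13075912] [ 0.41096446 -0.02618056 -2.59759779] [-0.05926822 -0.01206352  0.02131572] 0.016907179689446574
[0.51469531 0.01979847 0.13075534] [-0.45514507 -0.3213961  -2.05774859] [-0.02594092 -0.0079038   0.01514365] 0.017539066205164128
[0.51465445 0.01976939 0.13075333] [-0.50621339 -0.36652582 -2.70156442] [0.00490291 0.00121937 0.00551228] 0.016720096585257874
```

All side loads are now near zero and the wrist carries about 2.6 N of gauge weight. I'll draw straight up the remaining ~19.5 mm.

{"name": "carry_out", "arguments": {"increments": [{"dx":0,"dy":0,"dz":-2,"twist":0,"gripper":10},{"dx":0,"dy":0,"dz":-4.5,"twist":0,"gripper":10},{"dx":0,"dy":0,"dz":-7,"twist":0,"gripper":10},{"dx":0,"dy":0,"dz":-9.5,"twist":0,"gripper":10},{"dx":0,"dy":0,"dz":-12,"twist":0,"gripper":10},{"dx":0,"dy":0,"dz":-14.5,"twist":0,"gripper":10},{"dx":0,"dy":0,"dz":-17,"twist":0,"gripper":10},{"dx":0,"dy":0,"dz":-19,"twist":0,"gripper":10},{"dx":0,"dy":0,"dz":-19.7,"twist":0,"gripper":10},{"dx":0,"dy":0,"dz":-19.7,"twist":0,"gripper":10}]}}

```text
time_s: 10.7
eef_pos: [0.5148, 0.0196, 0.1506]
orientation: [0.0, -0.695, 0.719, -0.0]
wrist_force: [0.4, 1.2, -2.1]
gripper_width: 0.0171
```

```bash
python3 - <<'E'
from h import *
for i in range(3):
    s=robot.read_state(); print(s['time_s'],s['eef_pos'],s['wrist_force'],s['ft_torque'],s['gripper_width'])
    im,d=grab('scene',f'scene8{i}')
y0,y1,x0,x1=(150,285,275,385)
cv2.imwrite(f'pics/scene8z.png',cv2.resize(im[y0:y1,x0:x1,::-1],None,fx=4.4,fy=4.4,interpolation=2))
P=cloud('scene',d);i=im.astype(int)
m=(np.linalg.norm(P[...,:2]-[.515,.0195],axis=-1)<.022)&(P[...,2]>.06)
b=m&(i[...,2]>i[...,0]+50); p=P[b]; print('blue',len(p),p.min(0),p.max(0))
g=m&(i[...,1]>i[...,0]+40)&(i[...,1]>i[...,2]+20); print('green',g.sum(),P[g].mean(0) if g.any() else 0)
for r in range(172,215):
    cc=np.nonzero(m[r])[0]; 
    if len(cc): c=(cc.min()+cc.max())//2; print(r,im[r,c],P[r,c,2].round(4))
E
```

```text
10.7 [0.514756   0.01955265 0.15055472] [ 0.43633481  1.24783947 -2.10009006] [-0.02158813 -0.05820696 -0.02587614] 0.01710971100669106
10.75 [0.51469854 0.01955011 0.15044519] [ 0.23101172  0.2849132  -2.42015109] [0.02454952 0.02965854 0.00963081] 0.017391974602408412
10.8 [0.51471512 0.01956524 0.15041524] [ 0.32612648 -0.03238064 -2.32069363] [-0.03090735  0.01415236 -0.00650219] 0.016633592564446402
blue 59 [0.50713384 0.00279076 0.07373513] [0.5293002  0.02247233 0.09491952]
green 3 [0.52544124 0.01643018 0.18058746]
172 [32 32 36] 0.1531
173 [59 59 61] 0.1477
174 [115 116 117] 0.1444
175 [122 123 124] 0.1403
176 [134 137 138] 0.6876
177 [134 136 138] 0.1312
178 [134 137 138] 0.1265
179 [134 136 137] 0.1249
180 [135 137 139] 0.1219
181 [134 136 137] 0.1189
182 [135 137 138] 0.117
183 [134 136 137] 0.1129
184 [129 131 131] 0.1094
185 [90 91 92] 0.1085
186 [82 83 83] 0.1023
187 [112 109 110] 0.1003
188 [117 114 116] 0.0988
189 [117 115 114] 0.098
190 [109 107 115] 0.0946
191 [ 57  67 125] 0.0915
192 [  8  32 131] 0.0884
193 [  7  31 131] 0.0867
194 [  9  33 132] 0.0824
195 [  8  32 132] 0.0788
196 [ 31  45 130] 0.0762
197 [ 93  95 114] 0.0756
198 [90 89 89] 0.0704
199 [42 42 44] 0.0716
200 [43 43 45] 0.072
201 [43 43 44] 0.0677
```

View pics/scene8z.png

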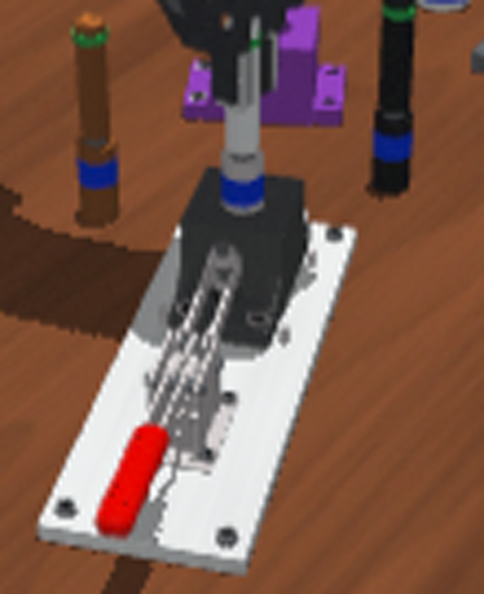

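The picture shows the whole blue ring (zoom y 175–208, z≈0.076–0.092) above the bore mouth at 0.072, with a strip of bare steel under it. The handle is still shut. I'll hold briefly, then hand in.

{"name": "carry_out", "arguments": {"increments": [{"dx":0,"dy":0,"dz":0,"twist":0,"gripper":10},{"dx":0,"dy":0,"dz":0,"twist":0,"gripper":10},{"dx":0,"dy":0,"dz":0,"twist":0,"gripper":10},{"dx":0,"dy":0,"dz":0,"twist":0,"gripper":10},{"dx":0,"dy":0,"dz":0,"twist":0,"gripper":10}]}}

```text
time_s: 11.35
eef_pos: [0.5147, 0.0196, 0.1504]
orientation: [-0.0, -0.695, 0.719, 0.0]
wrist_force: [0.2, 0.3, -2.9]
gripper_width: 0.0173
```

```bash
python3 - <<'E'
from h import *
s=robot.read_state(); print(s['time_s'],s['eef_pos'],s['wrist_force'],s['gripper_width'],abs(s['dq']).max())
print(robot.sign_off())
E
```

```text
11.35 [0.51470925 0.01957921 0.15044417] [ 0.23244917  0.34828162 -2.85352905] 0.01728362677245394 0.0020011002140535037
the job is handed in; nothing more can be done
None
```

The housing is clamped, and the gauge is held steady about 25 mm up with its blue ring fully clear of the bore. I handed the job in at 11.35 s.

- **Clamp:** I pressed the red handle down until it snapped over. With the arm away, its grip stood level at about 66 mm and it stayed shut; it is still shut in the last picture, with the bar on the housing's foot.
- **Gauge:** I gripped it on its flats and drew it straight up 25.1 mm, by the tool's height. The blue ring shows from about 76 to 92 mm above the bench, against the bore mouth at 72 mm. That leaves about 25 mm of the gauge in the bore.
- **Holding:** In the last reading the arm was still, with side force under 0.5 N and 2.9 N of gauge weight.
- **Early side load:** In the first 5 mm of the lift, a small centring correction went the wrong way. Side force rose to about 3 N and the moment to 0.8 N m. I reversed it before continuing, and both fell to near zero for the rest of the draw.
- **Grip reading:** The opening read about 17.3 mm on the 18 mm flats.

I saw no sign of the housing having shifted, and I did not touch anything else on the bench.

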